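# Locate a saddle drill jig on a spar tube and hold it down for drilling

### The arm

A 6-joint arm with a two-finger parallel gripper is mounted at the origin on the work surface. World frame = base frame: x ahead of the robot, y to its left, z up, the work surface at z = 0. Lengths are in m, angles in rad, forces in N, time in s.
With the tool pointing down it reaches from about 0.3 to 0.775 m from the base axis. Payload 14.6 kg.
Tool frame: the origin (TCP) lies at the very end of the fingers, on their centre line; the grasp point (between the pads) lies 19 mm behind it; x points along the fingers, y is the direction in which the jaws open and shut, and the axes are right-handed (so a half turn about x gives the same grasp; the last joint's range is limited). The gripper opens to 85 mm and grips with 20 to 120 N. Pads are 22 mm wide; open, the fingers measure 114 mm over their backs; the gripper's body (76 mm by 85 mm) begins 54 mm behind the grasp point. The pads swing forward as they close: fully open they stand 13 mm farther back than shut.
Start: joints at [1.171, 0.3, 1.521, -0, 1.321, -0.067], TCP at [0.18, 0.52, 0.231] pointing down, gripper open.
Joint ranges: [-3.03, 3.03], [-0.79, 2.21], [0.23, 2.52], [-1.04, 4.18], [0, 3.07], [-2.55, 2.55]. Speed limits (rad/s): [2.22, 2.22, 2.57, 3.14, 3.14, 3.14].

### API

Orientations are given as a unit quaternion [x, y, z, w].
In Python, from plant import ctrl gives the robot as it stands.
- The arm moves only by the tool arm_command, never from a script. Its argument "series" is a list that holds one entry, the list of rows, each a list of 7 numbers: the opening in per cent of the stroke, from 0 (shut) to 100 (fully open), then the shift along the world's x, y, z in cm, then the turn, a rotation vector about the world's x, y, z in degrees. In form: [[[gripper, tx, ty, tz, wx, wy, wz], ...]]. A call has exactly 5 rows; each row shifts and turns the commanded pose from where the row before left it; what a row does not reach is not made up. A row lasts 1/8 s, in which the tool goes at most 62.5 mm and 10.7 degrees, less where a joint would pass 70% of its speed; a pose out of reach is approached as far as the arm can. A call with a gripper value outside its range is refused whole. The fingers move at their own pace and stop on an object; "grip_force" is the grip in N (left out, the last holds). Time passes only in rows, so rows that do not move let the fingers close, or fill a call up. It gives the time, the measured TCP pose, the force and the opening at its end, in the units of the state.
- ctrl.observe(): the state, without advancing time (a new reading comes with each control period).
- ctrl.capture(name): name is "scene" or "top" or "wrist"; returns a dict with "pixels" (384x512x3 uint8, red, green, blue), "z_map" (384x512 float32, m along the optical axis (not along the pixel's ray), 0 where there is no reading), "fov_y" (degrees; the focal length in pixels is half the picture's height over the tangent of half this angle, whatever the lens; pixels are square), "cx", "cy" (the principal point, pixels), "k1" (the pictures are not rectified: a ray, as slopes to the right and down, at radius r is drawn at 1 + k1 r^2 times it, then the intrinsics apply), "rvec" (rotation vector, rad) and "tvec" (3), from world to camera coordinates, as OpenCV has them. Camera axes: x right, y down, z forward; pixel columns grow to the right and rows downward; lengths in m; the calibration is good to about 2 mm. A picture is of the moment at which its call begins.
- ctrl.finish_job(): hands the job in, once; it reports no verdict.
The state is a dict: "t": time; "joint_pos": joint angles; "joint_vel": joint speeds; "joint_efforts": joint torques, N m; "ee_pos": TCP position; "tool_rot": TCP orientation; "ft_force": force on the tool from outside, world axes, zero at the start; "wrist_torque": the same for the moment, N m; "grip_width": finger opening in m.
Only numpy, scipy, OpenCV 4.12 (cv2) and the standard library are available. Lean on these libraries where they do the work, as an engineer would, in place of code of your own. Each camera call takes 0.05 s, during which the arm holds its last target.

### The job

Press the locating pin in the spar tube fully home (its orange band disappears), and only then take the blue drill jig by its black grip. Lower it astride the tube a centimetre or two to one side of the pin, so that it bears on the pin's head, slide it along the tube until it drops over the hidden pin, and press it down flat on the tube. Finish while still holding the grip and pressing the jig down firmly, with about 15 N, as for drilling; leave everything else on the bench where it is.

Things in the scene. Friction and masses are not known exactly. Their poses are not given: they have to be found in the camera images.
- spar: fixed level aluminium tube, 50 mm wide (x), 420 long (y, roughly across the bench), 25 high, in two plywood cradles with toggle clamps 168 mm either side of its middle. Origin on the bench under its middle; its flat top is 55 mm above the bench, its underside 30. Free for 140 mm either side of the middle; clamps rise to 96 mm, clamp handles and cradles reach 175 mm to the tube's +x side
- pilot: the pilot hole in the middle of the tube's width, somewhere along it, fixed. Origin at the centre of the hole's mouth, on the tube's top face; y along the tube, x across it, z up
- pin (a joint): how far the locating pin is pushed into the pilot hole (m): 0 to 0.002 at the start, 0.008 fully home against its stop. A stiff sliding fit: about 8 N of steady downward push moves it; it stays where it is left
- pin_top (a point): centre of the top of the locating pin: upright, steel, 10 mm diameter, with a 3 mm high brass conical nose, 5.6 mm wide at its flat top. Top 16 mm above the tube at joint value 0, 8 mm above it when home; the orange band around its lower 8 mm is then hidden in the tube
- jig: loose blue saddle drill jig, 64 mm wide (x), 124 long (y), 68 high, about 0.42 kg, alike either way round. Two lips 14 mm deep along its long edges, 55 mm apart inside (2.5 mm play each side of the tube), carry a plate 14 mm thick; on it a black grip and, 47 mm either side of the middle along y, steel drill bushes 5 mm high. Origin in the middle, level with the lips' foot. Starts standing on the bench
- jig_hole (a point): centre of the mouth of the locating hole in the underside of the jig's plate: blind, round, 13 mm diameter, 11 mm deep, in the jig's middle, 14 mm above its origin, under the grip, hidden from above (white lines on the plate mark the middle). Seated, this point meets pilot's origin; riding on the home pin's head it is 8 mm above the tube
- jig_grip (a point): place to hold the jig's grip block, in its middle, 52 mm above the jig's origin. The block is 22 mm wide along the jig's x, 62 mm long along y, and spans 28 mm (top of the plate) to 68 mm above the jig's origin
- holder_tin: open steel tin with a dark band, 100 mm diameter, 85 mm high, full of sheet holders, loose; origin under its centre. Leave it alone
- rivet_tin: open steel tin with a yellow band, 84 mm diameter, 75 mm high, loose; origin under its centre. Leave it alone
- mug: purple mug, 80 mm diameter, 85 mm high, its handle at its +y, loose; origin under its centre. Leave it alone
- pliers: pliers with blue handles lying flat, about 180 mm long along x, loose; origin under the joint. Leave them alone
- deburr: deburring tool with a red handle, 160 mm long along x, lying, loose. Leave it alone
- case: flat blue spectacle case 62 x 155 x 14 mm, loose; origin under its centre. Leave it alone
Not all that is in view belongs to the job. Leave any red look-alike of the jig alone.

How it is judged:
On the way, in this order (a step that is already met when the one before it is completed fails the run):
1. the locating pin is pressed home while the jig is still away from it (value of joint pin above 0.0068 m and horizontal distance between jig_hole and pilot above 0.08 m), for 0.2 s.
2. the jig is astride the tube, level, beside its place, and bears on the head of the pin (contact force between jig and pilot above 0.5 N and horizontal distance between jig_hole and pilot between 0.006 and 0.045 m and x of jig_hole in the frame of pilot between -0.004 and 0.004 m and z of jig_hole in the frame of pilot between 0.004 and 0.012 m and angle between the y axis of jig and the y axis of pilot, either way round below 0.1 rad), for 0.1 s.
3. the jig has dropped over the pin (horizontal distance between jig_hole and pilot below 0.003 m and z of jig_hole in the frame of pilot below 0.002 m), for 0.2 s.
At the end, for the whole second after the job is handed in: The pin is home (over 6.8 mm); the jig sits over it (hole within 3 mm, underside within 1.5 mm of the tube, square within 0.08 rad, level within 0.04 rad), at rest, still held by its grip (within 30 mm of the grip's middle) and bearing on the tube with 8 to 60 N (value of joint pin above 0.0068 m and horizontal distance between jig_hole and pilot below 0.003 m and z of jig_hole in the frame of pilot between -0.003 and 0.0015 m and angle between the y axis of jig and the y axis of pilot, either way round below 0.08 rad and angle between jig's own z axis and vertical below 0.04 rad and contact force between jig and spar between 8 and 60 N and contact force between the fingers and jig above 3 N and distance between the grasp point and jig_grip below 0.03 m and linear speed of jig below 0.01 m/s); the arm keeps its last pose, push and grip.
It fails at once if a bystander is shifted more than 20 mm (distance of any of holder_tin, rivet_tin, mug, pliers, deburr, case from where it was at the start of the episode above 0.02 m).
It also fails if it takes over 54 s, if anything falls off the work surface, if the arm or the gripper's body presses on something with over 40 N, if the wrist force passes 120 N, or if a joint passes its speed limit or range.

## Working session

There is one attempt and no reset: what is moved stays moved. The work goes in short steps, Python scripts to look and compute and a tool call to move; the robot and the scene stay as the last step left them, time stands still between calls to the robot, and variables do not carry over. Pictures are saved under pics/ and viewed, and the job is handed in when it is done.

Besides the shell and the picture viewer there is one more tool, called after "Request:" as name(argument=value, ...), one argument or row to a line, values as JSON. arm_command: Moves the arm, as the interface text tells. Its arguments: {"type":"object","properties":{"series":{"type":"array","items":{"type":"array","items":{"type":"array","items":{"type":"number"}}}},"grip_force":{"type":"number"}},"required":["series"]}

```bash
ls; mkdir -p pics
cat > h.py <<'E'
import numpy as np, cv2
from plant import ctrl
def cap(n):
    c=ctrl.capture(n); np.savez('%s.npz'%n,**c); return c
def load(n): return dict(np.load('%s.npz'%n))
def K(c):
    h,w=c['pixels'].shape[:2]; f=h/2/np.tan(np.radians(float(c['fov_y']))/2)
    return np.array([[f,0,float(c['cx'])],[0,f,float(c['cy'])],[0,0,1]]),np.array([float(c['k1']),0,0,0])
# note k1 acts as OpenCV radial model
def cloud(c):
    k,d=K(c); h,w=c['pixels'].shape[:2]
    u,v=np.meshgrid(np.arange(w),np.arange(h))
    p=cv2.undistortPoints(np.stack([u,v],-1).reshape(-1,1,2).astype(np.float64),k,d).reshape(h,w,2)
    z=c['z_map']; P=np.dstack([p[...,0]*z,p[...,1]*z,z]); R,_=cv2.Rodrigues(c['rvec'].astype(float))
    W=(P-c['tvec'].reshape(3))@R; W[z==0]=np.nan; return W
def proj(c,X):
    k,d=K(c); return cv2.projectPoints(np.array(X,float).reshape(-1,1,3),c['rvec'].astype(float),c['tvec'].astype(float),k,d)[0].reshape(-1,2)
def onplane(c,uv,zz):
    k,d=K(c); p=cv2.undistortPoints(np.array(uv,float).reshape(-1,1,2),k,d).reshape(-1,2)
    R,_=cv2.Rodrigues(c['rvec'].astype(float)); C=-R.T@c['tvec'].reshape(3)
    D=np.c_[p,np.ones(len(p))]@R; return C+D*((zz-C[2])/D[:,2])[:,None]
def save(n,im): cv2.imwrite('pics/%s.png'%n,cv2.cvtColor(im,cv2.COLOR_RGB2BGR))
E
python3 - <<'E'
from h import *
for n in ['scene','top','wrist']:
    c=cap(n); save(n+'0',c['pixels']); print(n,c['fov_y'],c['cx'],c['cy'],c['k1'],c['rvec'],c['tvec'])
print(ctrl.observe())
E
```

```text
pics
scene 56.79609479436652 255.01228844781411 193.63111017806065 -0.10564834867730498 [ 1.56608206  2.02763645 -0.81455974] [ 0.15060273 -0.32536412  1.31754453]
top 54.61728338373914 255.57658096952113 196.7149444271352 0.024866603994966884 [ 2.00649743 -2.22448592  0.22446949] [0.04074423 0.52666961 1.12955641]
wrist 66.99054857255638 256.6058915155083 188.66822427270597 -0.007444945454100672 [-2.37161759 -1.68996507 -0.22849005] [-0.55019064 -0.03538172  0.37740248]
{'t': 0.15, 'joint_pos': array([ 1.17137246e+00,  3.00331533e-01,  1.52143597e+00,  1.36207048e-05,
        1.32072806e+00, -6.66144969e-02]), 'joint_vel': array([ 0.00050438, -0.00130322, -0.00148225, -0.00042945, -0.00298741,
        0.00137208]), 'joint_efforts': array([-1.25380513e-03, -5.43666494e+01, -3.61885142e+01, -2.13278822e-04,
        3.15999954e-03,  2.15970107e-05]), 'ee_pos': array([0.17962029, 0.51964816, 0.23085927]), 'tool_rot': array([ 0.11681524,  0.69741726, -0.11743428,  0.69726075]), 'ft_force': array([0.73037806, 0.02255957, 1.00282817]), 'wrist_torque': array([ 0.0021948 , -0.01008194,  0.00336736]), 'grip_width': 0.08530648060664851}
```

View pics/scene0.png

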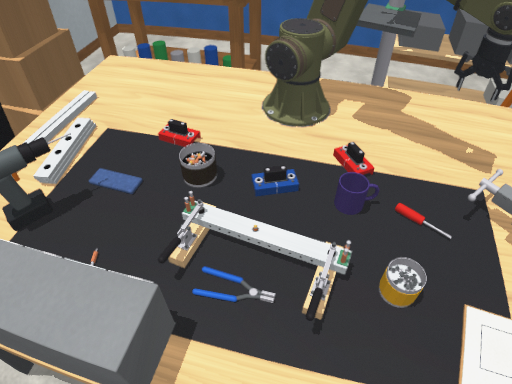

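View pics/top0.png

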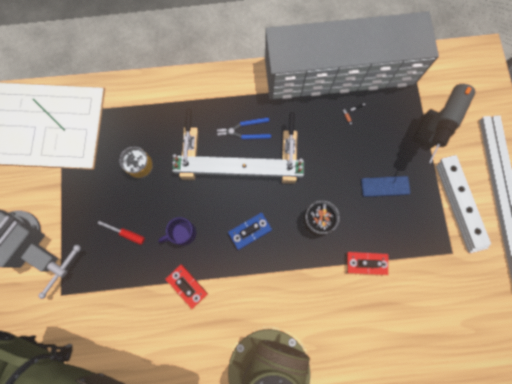

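View pics/wrist0.png

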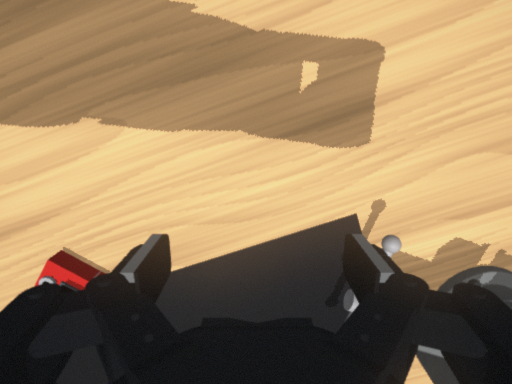

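The blue jig is at scene (275,180) / top (250,231): a blue block with a black grip and two bushes. The other candidates don't fit: red look-alikes at top (186,286) and (368,263), and the flat blue spectacle case at top (387,186). The tube is at top (238,166), with a pin-like dot near (243,166).

Run:
```python
from h import *
c=load('top'); s=load('scene'); W=cloud(c); S=cloud(s)
def box(M,im,u0,u1,v0,v1,name,f):
    save(name,cv2.resize(im[v0:v1,u0:u1],None,fx=f,fy=f,interpolation=cv2.INTER_CUBIC))
box(W,c['pixels'],160,320,110,260,'topcrop',5); box(S,s['pixels'],160,360,130,280,'scenecrop',4)
for nm,c0,M in (('top',c,W),('scene',s,S)):
    hsv=cv2.cvtColor(c0['pixels'],cv2.COLOR_RGB2HSV)
    b=cv2.inRange(hsv,(105,120,60),(125,255,255))
    n,l,st,ce=cv2.connectedComponentsWithStats(b)
    for i in range(1,n):
        if st[i,4]>60:
            p=M[l==i]; print(nm,ce[i].round(0),st[i,4],np.nanmedian(p,0).round(3),np.nanpercentile(p,[2,98],axis=0).round(3).tolist())
    # tube top
    m=(M[...,2]>.051)&(M[...,2]<.059)&(M[...,0]>.3)&(c0['pixels'].min(-1)>150)
    p=M[m]; print(nm,'tube',len(p),np.median(p,0),np.percentile(p,[1,99],axis=0).round(3).tolist())
```

```text
top [254. 121.] 118 [ 0.8   -0.039  0.013] [[0.794, -0.084, 0.001], [0.811, 0.009, 0.019]]
top [256. 136.] 129 [ 0.746 -0.04   0.013] [[0.739, -0.083, -0.001], [0.757, 0.01, 0.018]]
top [255. 219.] 100 [ 0.461 -0.005  0.029] [[0.441, -0.033, 0.024], [0.476, 0.022, 0.062]]
top [237. 230.] 102 [0.432 0.056 0.029] [[0.414, 0.03, 0.022], [0.449, 0.082, 0.035]]
top [253. 236.] 239 [0.406 0.004 0.029] [[0.377, -0.047, 0.011], [0.437, 0.063, 0.033]]
top tube 1592 [0.63776528 0.04029009 0.05555451] [[0.591, -0.152, 0.051], [0.704, 0.376, 0.059]]
scene [121.  12.] 327 [-2.226 -2.202 -0.525] [[-2.255, -2.299, -0.646], [-2.195, -2.116, -0.412]]
scene [282.  13.] 1195 [-2.223 -0.516 -0.417] [[-2.252, -0.673, -0.633], [-2.195, -0.244, -0.304]]
scene [378.   2.] 94 [-2.222  0.356 -0.246] [[-2.255, 0.261, -0.271], [-2.199, 0.428, -0.22]]
scene [435.  10.] 776 [-2.225  0.857 -0.239] [[-2.25, 0.594, -0.401], [-2.196, 1.011, -0.167]]
scene [186.  15.] 2042 [-2.224 -1.46  -0.527] [[-2.253, -1.93, -0.645], [-2.195, -1.035, -0.413]]
scene [246.  19.] 136 [-2.221 -0.832 -0.514] [[-2.259, -0.857, -0.644], [-2.193, -0.808, -0.387]]
scene [365.  37.] 530 [-2.224  0.302 -0.565] [[-2.25, 0.17, -0.647], [-2.192, 0.432, -0.479]]
scene [144.  50.] 163 [-1.021 -1.252 -0.349] [[-1.087, -1.301, -0.403], [-0.997, -1.219, -0.322]]
scene [211.  55.] 221 [-1.017 -0.734 -0.333] [[-1.072, -0.777, -0.401], [-0.993, -0.704, -0.29]]
scene [115. 180.] 694 [ 0.536 -0.442  0.015] [[0.505, -0.517, 0.009], [0.562, -0.373, 0.017]]
scene [274. 186.] 600 [0.449 0.015 0.027] [[0.405, -0.05, 0.001], [0.48, 0.08, 0.031]]
scene [222. 274.] 283 [ 0.751 -0.038  0.012] [[0.735, -0.087, -0.0], [0.758, 0.009, 0.016]]
scene [214. 295.] 299 [ 0.806 -0.037  0.013] [[0.797, -0.086, 0.005], [0.812, 0.011, 0.016]]
scene tube 2532 [0.64217415 0.05131138 0.05557063] [[0.596, -0.141, 0.052], [0.691, 0.363, 0.058]]
```

View pics/topcrop.png

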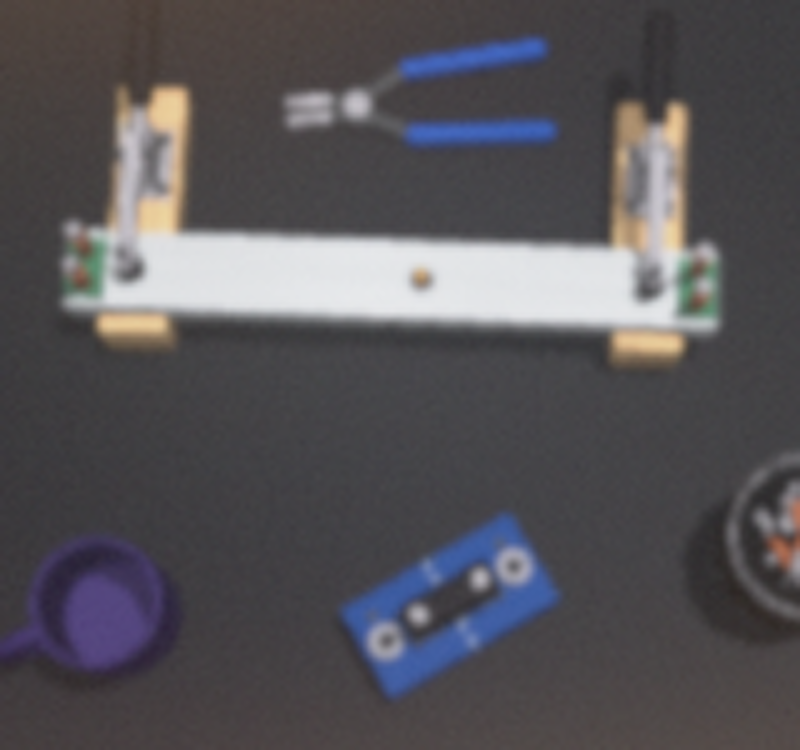

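View pics/scenecrop.png

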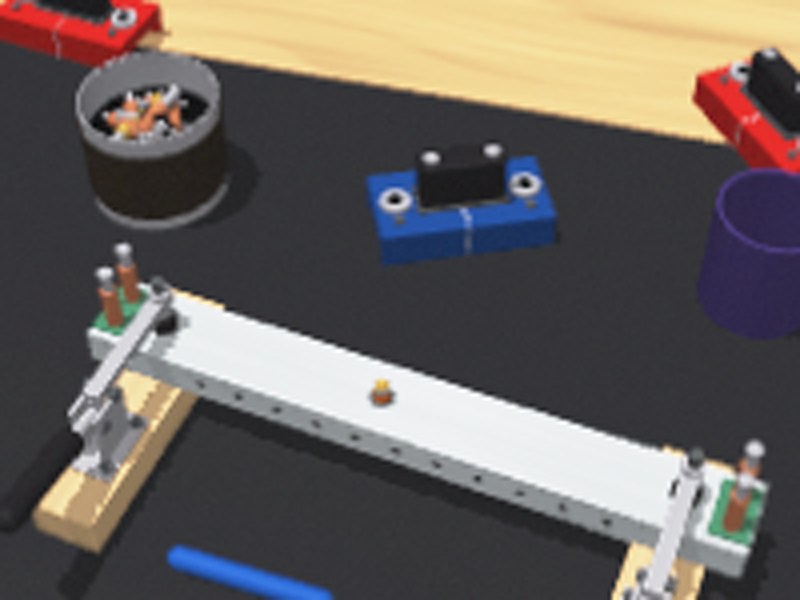

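Run:
```python
from h import *
c=load('top'); s=load('scene')
print('pin top', onplane(c,[[244.1,165.7]],.070), onplane(s,[[255.2,226.0]],.070))
for nm,c0 in (('top',c),('scene',s)):
    M=cloud(c0); 
    m=(abs(M[...,2]-.0555)<.004)&(M[...,0]>.57)&(M[...,0]<.73)&(abs(M[...,1]-.04)<.13)
    p=M[m][:,:2].astype(np.float32); r=cv2.minAreaRect(p); print(nm,len(p),r,np.median(M[m][:,2]))
    cen=[];ys=np.arange(-.08,.17,.01)
    for y in ys:
        q=p[abs(p[:,1]-y)<.006]; cen.append([np.percentile(q[:,0],2),np.percentile(q[:,0],98)])
    cen=np.array(cen); print(np.polyfit(ys,cen[:,0],1),np.polyfit(ys,cen[:,1],1))
    # jig plate top
    m=(abs(M[...,2]-.0285)<.005)&(abs(M[...,0]-.43)<.1)&(abs(M[...,1]-.01)<.1)
    p=M[m][:,:2].astype(np.float32); r=cv2.minAreaRect(p); print('jig',len(p),r)
    m=(abs(M[...,2]-.067)<.005)&(abs(M[...,0]-.43)<.07)&(abs(M[...,1]-.01)<.06)
    p=M[m][:,:2].astype(np.float32); print('grip',len(p),cv2.minAreaRect(p),p.mean(0))
```

```text
pin top [[0.62903217 0.01278172 0.07      ]] [[0.6382089  0.01311545 0.07      ]]
top 1131 ((0.6379148960113525, 0.03938255459070206), (0.2672683596611023, 0.05215239152312279), 82.28789520263672) 0.055726974666817475
[0.14103107 0.60809222] [0.14033124 0.65653227]
jig 544 ((0.4266415238380432, 0.016354382038116455), (0.06452631950378418, 0.12327682971954346), 24.574682235717773)
grip 135 ((0.4265018105506897, 0.016083456575870514), (0.02154669724404812, 0.06143278256058693), 24.54251480102539) [0.42626044 0.01575005]
scene 1933 ((0.6394215226173401, 0.03973902761936188), (0.2688564956188202, 0.0541771799325943), 81.60523986816406) 0.05560646789487525
[0.14668861 0.60933465] [0.14748054 0.65898931]
jig 478 ((0.4276978075504303, 0.014726176857948303), (0.07043232023715973, 0.12197611480951309), 24.843578338623047)
grip 138 ((0.4284200370311737, 0.014312060549855232), (0.02418763004243374, 0.05753433704376221), 21.98382568359375) [0.43074176 0.01478904]
```

```bash
cat >> h.py <<'E'
from scipy.spatial.transform import Rotation as Rn
def jaw():
    o=ctrl.observe(); R=Rn.from_quat(o['tool_rot']).as_matrix(); a=np.degrees(np.arctan2(R[1,1],R[0,1]))
    print('t%.2f'%o['t'],'tcp',o['ee_pos'].round(4),'xaxis',R[:,0].round(3),'jawyaw %.2f'%a,'F',o['ft_force'].round(1),'w %.4f'%o['grip_width'],'q',o['joint_pos'].round(2)); return o,R
E
python3 - <<'E'
from h import *
o,R=jaw()
c=load('wrist'); Rc,_=cv2.Rodrigues(c['rvec']); C=-Rc.T@c['tvec']; print('cam',C,'fwd',Rc[2],'in tool',R.T@(C-o['ee_pos']),R.T@Rc[2])
E
```

```text
t0.15 tcp [0.1796 0.5196 0.2309] xaxis [-0.    -0.001 -1.   ] jawyaw 70.93 F [0.7 0.  1. ] w 0.0853 q [ 1.17  0.3   1.52  0.    1.32 -0.07]
cam [0.11681153 0.54216707 0.37256431] fwd [ 0.25201549 -0.08816678 -0.96369851] in tool [-0.14170078  0.00063591 -0.06672963] [ 9.63679448e-01 -1.27325778e-04  2.67061615e-01]
```

Request:
arm_command(
  series=[
    [[100,4.1,-4.6,0,0,0,-8],[100,4.1,-4.6,0,0,0,-8],[100,4.1,-4.6,0,0,0,-8],[100,4.1,-4.6,0,0,0,-8],[100,4.1,-4.6,0,0,0,-8]],
  ],
)

```text
t: 0.78
ee_pos: [0.3857, 0.2881, 0.2313]
tool_rot: [0.35, 0.614, -0.35, 0.614]
ft_force: [0.4, 0.3, 0.7]
grip_width: 0.0853
```

Request:
arm_command(
  series=[
    [[100,4.1,-4.6,0,0,0,-8],[100,4.1,-4.6,0,0,0,-8],[100,4.1,-4.6,-1,0,0,-8],[100,4.1,-4.6,-1,0,0,-8],[100,4.1,-4.6,-1,0,0,-7]],
  ],
)

```text
t: 1.4
ee_pos: [0.5907, 0.0581, 0.2008]
tool_rot: [-0.535, -0.462, 0.535, -0.462]
ft_force: [0.6, 0.7, -0.0]
grip_width: 0.085
```

```bash
python3 -c "
from h import *
jaw()"
```

```text
t1.40 tcp [0.5907 0.0581 0.2008] xaxis [-0.  0. -1.] jawyaw -8.32 F [ 0.6  0.7 -0. ] w 0.0850 q [0.04 0.42 1.43 0.   1.29 0.18]
```

Tracking is accurate. Moving over the pin and looking.

Request:
arm_command(
  series=[
    [[100,2.2,-2.25,0,0,0,0],[100,2.2,-2.25,0,0,0,0],[100,0,0,0,0,0,0],[100,0,0,0,0,0,0],[100,0,0,0,0,0,0]],
  ],
)

```text
t: 2.02
ee_pos: [0.6333, 0.0156, 0.2014]
tool_rot: [-0.534, -0.464, 0.534, -0.464]
ft_force: [-0.2, -1.2, 0.0]
grip_width: 0.0857
```

```bash
python3 -c "
from h import *
jaw(); c=cap('wrist'); save('w1',c['pixels'])
print(proj(c,[.635,.013,.07]))
M=cloud(c); m=(abs(M[...,2]-.055)<.004)&(M[...,0]>.57)&(M[...,0]<.71)&(c['pixels'].min(-1)>90)
p=M[m]; ys=np.arange(-.05,.08,.01); a=[]
for y in ys:
  q=p[abs(p[:,1]-y)<.004]; a.append(np.percentile(q[:,0],[1,99]) if len(q)>50 else [np.nan]*2)
print(np.c_[ys,np.array(a)].round(4), np.median(p[:,2]))
"
```

```text
t2.02 tcp [0.6333 0.0156 0.2014] xaxis [-0.  0. -1.] jawyaw -8.02 F [-0.2 -1.2  0. ] w 0.0857 q [-0.03  0.51  1.3   0.    1.33  0.11]
[[257.68253806 183.33710924]]
[[-0.05    0.6031  0.6527]
 [-0.04    0.6042  0.654 ]
 [-0.03    0.6057  0.6551]
 [-0.02    0.6073  0.6562]
 [-0.01    0.609   0.6584]
 [ 0.      0.6105  0.6595]
 [ 0.01    0.6113  0.661 ]
 [ 0.02    0.6126  0.6621]
 [ 0.03    0.6144  0.6641]
 [ 0.04    0.6158  0.6653]
 [ 0.05    0.6175  0.6665]
 [ 0.06    0.6187  0.668 ]
 [ 0.07    0.6199  0.6697]] 0.054146861636518516
```

View pics/w1.png

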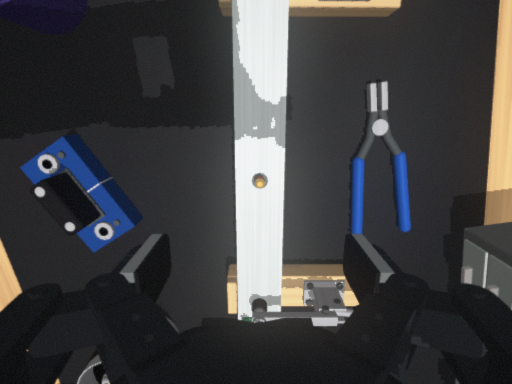

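```bash
python3 -c "
from h import *
c=load('wrist'); im=c['pixels'][160:205,235:285]; save('w1z',cv2.resize(im,None,fx=12,fy=12,interpolation=cv2.INTER_NEAREST))
M=cloud(c); print((M[176:190,252:268,2]*1000).round(0).astype(int))
"
```

```text
[[                  54                   54                   56
                    53                   55                   54
                    57                   57                   57
                    56                   54                   55
                    55                   55                   54
                    54]
 [                  56                   53                   55
                    54                   57                   60
                    61                   61                   61
                    60                   57                   55
                    54                   55                   55
                    55]
 [                  54                   55                   57
                    55                   60                   64
                    65                   66                   67
                    64                   62                   59
                    54                   54                   55
                    56]
 [                  55                   55          
[... 3147 characters left out ...]
   55
                    54                   54                   54
                    55                   54                   55
                    54                   52                   55
                    54                   54                   54
                    55]
 [                  54                   53                   54
                    54                   54                   53
                    55                   54                   54
                    54                   54                   53
                    54                   53                   55
                    54]]<string>:4: RuntimeWarning: invalid value encountered in cast
```

View pics/w1z.png

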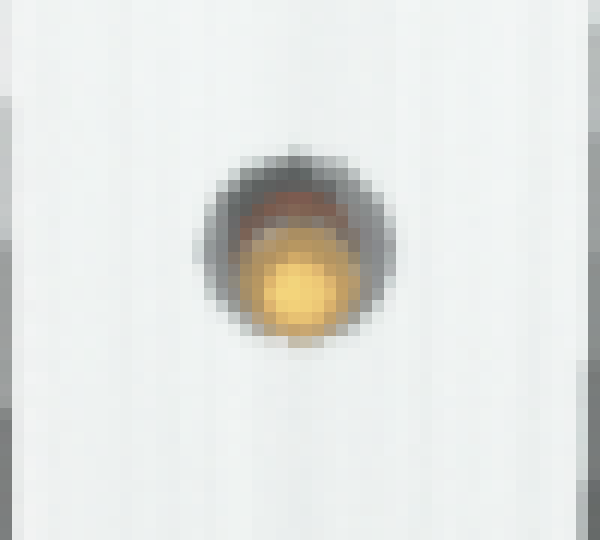

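```bash
python3 -c "
from h import *
c=load('wrist'); print(onplane(c,[[259.6,183.7],[259.4,183.0]],.0695))
# grip top of jig in wrist
M=cloud(c); m=(abs(M[...,2]-.067)<.004)&(abs(M[...,0]-.43)<.08)&(abs(M[...,1]-.01)<.07)
v,u=np.where(m); print(u.min(),u.max(),v.min(),v.max()); p=M[m][:,:2].astype(np.float32); print(cv2.minAreaRect(p),p.mean(0))
"
```

```text
[[0.63678353 0.01225032 0.0695    ]
 [0.6366869  0.01297478 0.0695    ]]
30 85 179 235
((0.42917442321777344, 0.01477045752108097), (0.02377924695611, 0.06215350702404976), 24.607135772705078) [0.4306782  0.01569402]
```

Request:
arm_command(
  series=[
    [[0,0.33,-0.31,-2,0,0,0],[0,0,0,-3,0,0,0],[0,0,0,-3,0,0,0],[0,0,0,-2.5,0,0,0],[0,0,0,-1.1,0,0,0]],
  ],
  grip_force=40,
)

```text
t: 2.7
ee_pos: [0.636, 0.0118, 0.0827]
tool_rot: [-0.533, -0.464, 0.535, -0.463]
ft_force: [-0.2, 0.7, 1.0]
grip_width: -0.0004
```

```bash
python3 -c "
from h import *
jaw(); c=cap('wrist'); save('w2',c['pixels'])
"
```

```text
t2.70 tcp [0.636  0.0118 0.0827] xaxis [-0.003  0.    -1.   ] jawyaw -8.06 F [-0.2  0.7  1. ] w -0.0004 q [-0.04  0.64  1.39 -0.    1.12  0.1 ]
```

View pics/w2.png

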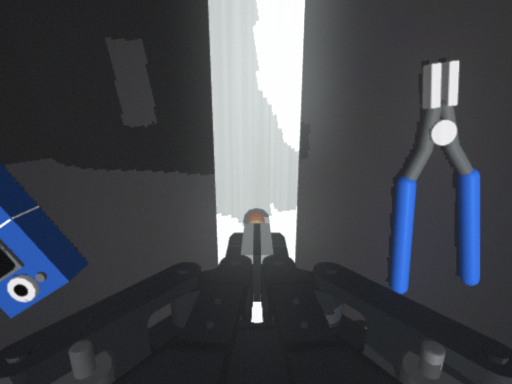

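Request:
arm_command(
  series=[
    [[0,0,0,-0.8,0,0,0],[0,0,0,-0.3,0,0,0],[0,0,0,-0.3,0,0,0],[0,0,0,-0.2,0,0,0],[0,0,0,-0.2,0,0,0]],
  ],
)

```text
t: 3.38
ee_pos: [0.6372, 0.0117, 0.0681]
tool_rot: [0.534, 0.463, -0.534, 0.464]
ft_force: [-3.2, 0.3, 7.7]
grip_width: -0.0002
```

Request:
arm_command(
  series=[
    [[0,0,0,-0.2,0,0,0],[0,0,0,-0.2,0,0,0],[0,0,0,-0.2,0,0,0],[0,0,0,0,0,0,0],[0,0,0,0,0,0,0]],
  ],
)

```text
t: 4.0
ee_pos: [0.6374, 0.0117, 0.0627]
tool_rot: [0.534, 0.463, -0.534, 0.464]
ft_force: [-5.5, -0.1, 11.0]
grip_width: -0.0002
```

Request:
arm_command(
  series=[
    [[0,0,0,-0.3,0,0,0],[0,0,0,-0.3,0,0,0],[0,0,0,0,0,0,0],[0,0,0,0,0,0,0],[0,0,0,0,0,0,0]],
  ],
)

```text
t: 4.62
ee_pos: [0.6382, 0.0117, 0.0616]
tool_rot: [0.535, 0.463, -0.533, 0.465]
ft_force: [-25.9, -0.5, 54.4]
grip_width: 0.0001
```

Request:
arm_command(
  series=[
    [[0,0,0,2,0,0,0],[0,0,0,5,0,0,0],[60,0,0,5,0,0,0],[100,0,0,1,0,0,0],[100,0,0,0,0,0,0]],
  ],
)

```text
t: 5.25
ee_pos: [0.637, 0.0117, 0.1853]
tool_rot: [0.534, 0.463, -0.534, 0.464]
ft_force: [0.2, -0.5, -0.1]
grip_width: 0.0542
```

```bash
python3 -c "
from h import *
jaw(); c=cap('wrist'); save('w3',c['pixels']); M=cloud(c)
m=(M[...,2]>.0595)&(M[...,2]<.07)&(abs(M[...,0]-.636)<.015)&(abs(M[...,1]-.012)<.015)
v,u=np.where(m); print(len(u),np.percentile(M[m][:,2],[10,50,90]),u.mean(),v.mean(), M[m].mean(0))
x0,y0=int(u.mean()),int(v.mean()); save('w3z',cv2.resize(c['pixels'][y0-25:y0+25,x0-30:x0+30],None,fx=10,fy=10,interpolation=cv2.INTER_NEAREST))
print(x0-30,y0-25)
"
```

```text
t5.25 tcp [0.637  0.0117 0.1853] xaxis [ 0.001 -0.    -1.   ] jawyaw -8.07 F [ 0.2 -0.5 -0.1] w 0.0542 q [-0.04  0.53  1.31 -0.    1.3   0.1 ]
66 [0.05984939 0.06118767 0.06268495] 255.1060606060606 182.36363636363637 [0.63670606 0.01232167 0.06125364]
225 157
```

View pics/w3z.png

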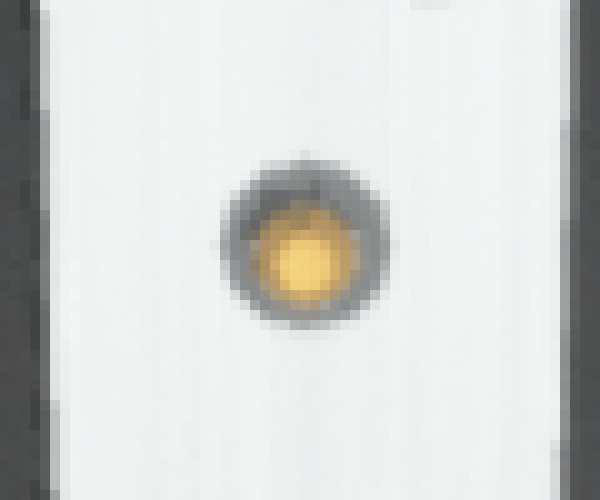

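The orange band is gone, the pin head reads about 62 mm and the press met a hard stop at z≈62 mm, so the pin is home. Next I go over the jig.

Request:
arm_command(
  series=[
    [[100,-5.2,0.1,0,0,0,8.1],[100,-5.2,0.1,0,0,0,8.2],[100,-5.2,0.1,0,0,0,8.2],[100,-5.2,0,0,0,0,8.2],[100,0,0,0,0,0,0]],
  ],
)

```text
t: 5.92
ee_pos: [0.4261, 0.0149, 0.184]
tool_rot: [0.381, 0.596, -0.382, 0.595]
ft_force: [0.7, 0.1, -0.2]
grip_width: 0.0852
```

```bash
python3 -c "
from h import *
w=load('wrist'); print('pin',onplane(w,[[254.9,182.6]],.063))
o,R=jaw(); c=cap('wrist'); save('w4',c['pixels']); M=cloud(c)
for z,l in((.067,'grip'),(.0285,'plate')):
  m=(abs(M[...,2]-z)<.004)&(abs(M[...,0]-.43)<.08)&(abs(M[...,1]-.015)<.08)
  n,lab,st,ce=cv2.connectedComponentsWithStats(m.astype(np.uint8)); i=1+np.argmax(st[1:,4]); p=M[lab==i]
  print(l,st[i],cv2.minAreaRect(p[:,:2].astype(np.float32)),p.mean(0))
"
```

```text
pin [[0.63655219 0.01256415 0.063     ]]
t5.92 tcp [0.4261 0.0149 0.184 ] xaxis [-0.003  0.    -1.   ] jawyaw 24.73 F [ 0.7  0.1 -0.2] w 0.0852 q [-0.05  0.07  1.91 -0.    1.16 -0.48]
grip [ 246  152   25   64 1462] ((0.42800092697143555, 0.015151271596550941), (0.021945852786302567, 0.06031804159283638), 24.382381439208984) [0.42756334 0.01628934 0.06681741]
plate [ 227  116   64  115 5190] ((0.42847347259521484, 0.014166615903377533), (0.06403633207082748, 0.12413141876459122), 24.4185791015625) [0.42571775 0.02014962 0.02762206]
```

View pics/w4.png

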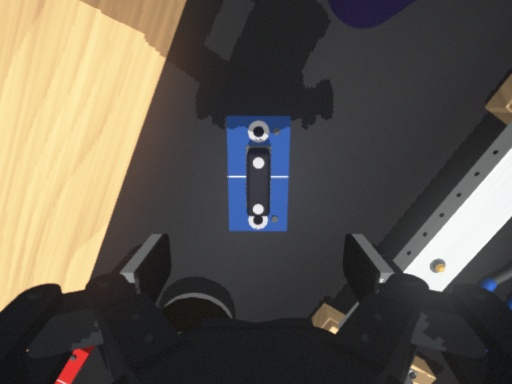

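Request:
arm_command(
  series=[
    [[100,0.2,-0.05,-4,0,0,-0.2],[100,0,0,-4,0,0,0],[100,0,0,-4,0,0,0],[100,0,0,-2.0,0,0,0],[100,0,0,-0.6,0,0,0]],
  ],
  grip_force=80,
)

```text
t: 6.6
ee_pos: [0.4308, 0.0142, 0.0375]
tool_rot: [0.383, 0.595, -0.384, 0.593]
ft_force: [0.1, 0.3, -0.2]
grip_width: 0.0852
```

```bash
python3 -c "
from h import *
jaw(); c=cap('wrist'); save('w5',c['pixels'])"
```

```text
t6.60 tcp [0.4308 0.0142 0.0375] xaxis [-0.003  0.    -1.   ] jawyaw 24.38 F [ 0.1  0.3 -0.2] w 0.0852 q [-0.05  0.33  2.01 -0.    0.81 -0.48]
```

View pics/w5.png

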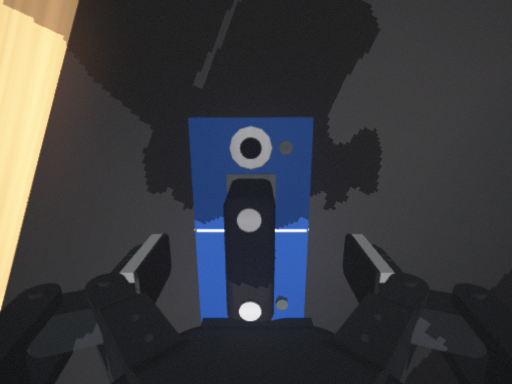

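Request:
arm_command(
  series=[
    [[100,-0.2,0,0,0,0,0],[20,0,0,0,0,0,0],[10,0,0,0,0,0,0],[0,0,0,0,0,0,0],[0,0,0,0,0,0,0]],
  ],
  grip_force=80,
)

```text
t: 7.28
ee_pos: [0.4291, 0.0142, 0.0396]
tool_rot: [0.383, 0.594, -0.383, 0.595]
ft_force: [-1.7, -0.7, 6.0]
grip_width: 0.0206
```

```bash
python3 -c "
from h import *
jaw()"
```

```text
t7.28 tcp [0.4291 0.0142 0.0396] xaxis [ 0. -0. -1.] jawyaw 24.43 F [-1.7 -0.7  6. ] w 0.0206 q [-0.05  0.32  2.02 -0.    0.81 -0.48]
```

Request:
arm_command(
  series=[
    [[0,0,0,1,0,0,0],[0,0,0,3,0,0,0],[0,0,0,4,0,0,0],[0,0,0,4,0,0,0],[0,0,0,0,0,0,0]],
  ],
)

```text
t: 7.9
ee_pos: [0.43, 0.0142, 0.1619]
tool_rot: [0.384, 0.593, -0.382, 0.596]
ft_force: [0.0, -0.7, -6.2]
grip_width: 0.0207
```

```bash
python3 -c "
from h import *
o,R=jaw(); c=cap('wrist'); save('w6',c['pixels']); M=cloud(c)
print('depth near plate'); 
m=(c['pixels'][...,2]>90)&(c['pixels'][...,0]<80)
p=M[m]; p=p[np.isfinite(p[:,0])]; q=(p-o['ee_pos'])@R; k=np.hypot(q[:,1],q[:,2])<.09; q=q[k]; print(len(q),np.median(q,0),np.percentile(q,[2,98],axis=0).round(4))
s=cap('scene'); save('s6',s['pixels'])
"
```

```text
t7.90 tcp [0.43   0.0142 0.1619] xaxis [ 0.005 -0.    -1.   ] jawyaw 24.44 F [ 0.  -0.7 -6.2] w 0.0207 q [-0.05  0.11  1.93  0.    1.1  -0.48]
depth near plate
8958 [ 0.01248394 -0.00287973 -0.0362593 ] [[ 0.0111 -0.0302 -0.0616]
 [ 0.0138  0.0323  0.0525]]
```

View pics/w6.png

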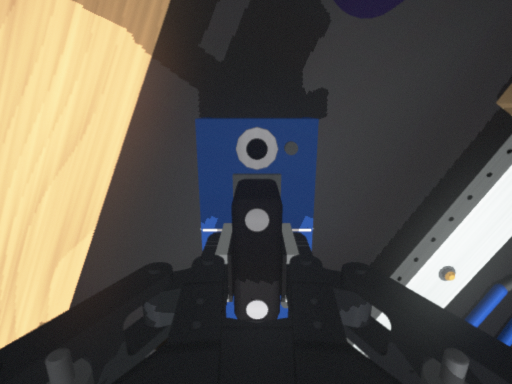

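View pics/s6.png

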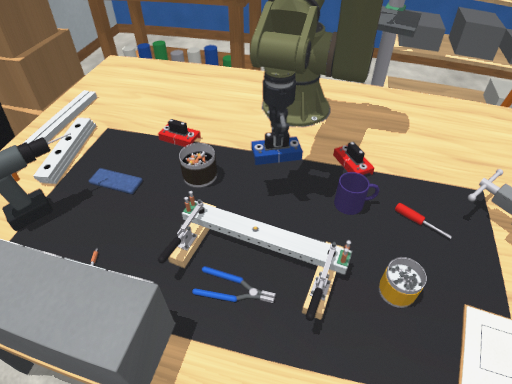

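```bash
python3 -c "
from h import *
c=load('wrist'); o,R=jaw()
z=o['ee_pos'][2]-.0125
q=(onplane(c,[[208,230],[304,230],[197,119],[319,119],[257,148]],z)-o['ee_pos'])@R; print(q.round(4))
M=cloud(c)
for r in (119,120,121,122,123): print(((M[r,258]-o['ee_pos'])@R).round(4))
"
```

```text
t8.00 tcp [0.4285 0.0142 0.1587] xaxis [-0.001  0.    -1.   ] jawyaw 24.43 F [-0.2 -0.3 -4.5] w 0.0209 q [-0.05  0.11  1.93  0.    1.1  -0.48]
[[ 0.0125 -0.026   0.002 ]
 [ 0.0125  0.0303  0.0021]
 [ 0.0125 -0.029  -0.0613]
 [ 0.0125  0.0354 -0.0613]
 [ 0.0125  0.0026 -0.046 ]]
[ 0.0105  0.0031 -0.0614]
[ 0.0104  0.0031 -0.0609]
[ 0.0095  0.0031 -0.0604]
[ 0.0093  0.0031 -0.0599]
[ 0.0101  0.0031 -0.0594]
```

Request:
arm_command(
  series=[
    [[0,4,0.3,0,0,0,-6.5],[0,4.5,0.3,0,0,0,-6.5],[0,4.5,0.3,0,0,0,-6.5],[0,4.5,0.3,0,0,0,-6.5],[0,3.4,0.3,0,0,0,-6.4]],
  ],
)

```text
t: 8.62
ee_pos: [0.6387, 0.0293, 0.1564]
tool_rot: [-0.533, -0.464, 0.535, -0.462]
ft_force: [0.2, -0.1, -3.4]
grip_width: 0.0209
```

Request:
arm_command(
  series=[
    [[0,0,0,0,0,0,0],[0,0,0,0,0,0,0],[0,0,0,0,0,0,0],[0,0,0,0,0,0,0],[0,0,0,0,0,0,0]],
  ],
)

```text
t: 9.25
ee_pos: [0.6378, 0.0292, 0.1595]
tool_rot: [0.534, 0.464, -0.533, 0.464]
ft_force: [-0.3, -0.2, -4.3]
grip_width: 0.0208
```

```bash
python3 -c "
from h import *
o,R=jaw(); c=cap('wrist'); save('w7',c['pixels']); M=cloud(c)
z=o['ee_pos'][2]-.0125
im=c['pixels']; np.set_printoptions(suppress=True)
b=(im[...,2]>70)&(im[...,0]<90)&(im[...,2].astype(int)-im[...,0]>40)
for r in (125,140,200): 
  u=np.where(b[r])[0]; u=u[(u>150)&(u<370)]; print(r,u.min(),u.max())
m=(abs(M[...,2]-.055)<.005)&(M[...,0]>.57)&(M[...,0]<.71)&(im.min(-1)>90)
p=M[m]
for y in np.arange(.06,.16,.01):
  q=p[abs(p[:,1]-y)<.004]
  if len(q)>50: a=np.percentile(q[:,0],[1,99]); print(round(y,3),a.round(4),(a.mean()-.14*(y-.0125)).round(4))
"
```

```text
t9.25 tcp [0.6378 0.0292 0.1595] xaxis [ 0.  0. -1.] jawyaw -7.96 F [-0.3 -0.2 -4.3] w 0.0208 q [-0.01  0.56  1.33  0.    1.26  0.13]
125 195 318
140 196 317
200 199 369
0.09 [0.6244 0.6727] 0.6377
0.1 [0.6243 0.6736] 0.6367
0.11 [0.626  0.6752] 0.637
0.12 [0.6269 0.6766] 0.6367
0.13 [0.6286 0.6778] 0.6367
0.14 [0.6302 0.6796] 0.637
0.15 [0.6311 0.6807] 0.6367
```

View pics/w7.png

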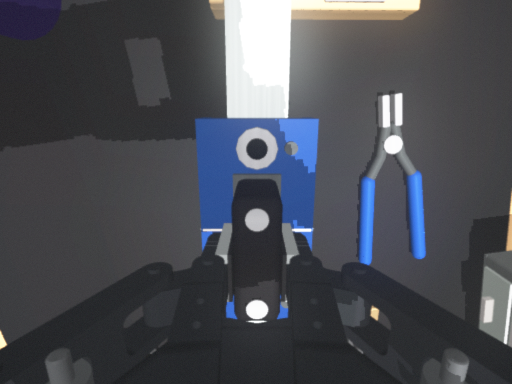

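```bash
python3 -c "
from h import *
np.set_printoptions(suppress=True)
c=load('wrist'); z=.1595-.0125
P=onplane(c,[[195,125],[318,125],[199,200],[316,200],[205,230],[310,230]],z); print(P.round(4))
f=(P[0]+P[1])/2; w=(P[4]+P[5])/2; print('ctr end',f,'line ctr',w)
d=f-w; print('yaw',np.degrees(np.arctan2(-d[0],d[1])), np.linalg.norm(P[1]-P[0]), np.linalg.norm(d))
t=.6367+.14*(f[1]-.0125); print('tube ctr at end x',t,' at line',.6367+.14*(w[1]-.0125))
"
```

```text
[[0.6153 0.0926 0.147 ]
 [0.6787 0.0837 0.147 ]
 [0.6095 0.052  0.147 ]
 [0.6742 0.043  0.147 ]
 [0.6095 0.0338 0.147 ]
 [0.6693 0.0254 0.147 ]]
ctr end [0.64699705 0.08815182 0.147     ] line ctr [0.63938832 0.02959516 0.147     ]
yaw -7.403415124818972 0.06403517277301872 0.05904892094433201
tube ctr at end x 0.6472912552960186  at line 0.6390933230843729
```

Request:
arm_command(
  series=[
    [[0,0,0,-2.5,0,0,0],[0,0,0,-2,0,0,0],[0,0,0,-1,0,0,0],[0,0,0,-0.3,0,0,0],[0,0,0,0,0,0,0]],
  ],
)

```text
t: 9.93
ee_pos: [0.6382, 0.0292, 0.1017]
tool_rot: [0.534, 0.464, -0.533, 0.464]
ft_force: [-0.7, 0.7, -4.3]
grip_width: 0.0206
```

Request:
arm_command(
  series=[
    [[0,0,0,-0.2,0,0,0],[0,0,0,-0.2,0,0,0],[0,0,0,-0.2,0,0,0],[0,0,0,0,0,0,0],[0,0,0,0,0,0,0]],
  ],
)

```text
t: 10.55
ee_pos: [0.638, 0.0292, 0.0953]
tool_rot: [0.534, 0.464, -0.534, 0.464]
ft_force: [0.2, -0.6, -4.5]
grip_width: 0.021
```

```bash
python3 -c "
from h import *
o,R=jaw(); c=cap('wrist'); save('w8',c['pixels']); s=cap('scene'); save('s8',cv2.resize(s['pixels'][150:290,160:360],None,fx=4,fy=4,interpolation=cv2.INTER_CUBIC)); jaw()"
```

```text
t10.55 tcp [0.638  0.0292 0.0953] xaxis [ 0. -0. -1.] jawyaw -7.97 F [ 0.2 -0.6 -4.5] w 0.0210 q [-0.01  0.63  1.38 -0.    1.14  0.13]
t10.65 tcp [0.638  0.0292 0.0953] xaxis [ 0. -0. -1.] jawyaw -7.97 F [ 0.9 -0.9 -4.3] w 0.0207 q [-0.01  0.63  1.38 -0.    1.14  0.13]
```

View pics/w8.png

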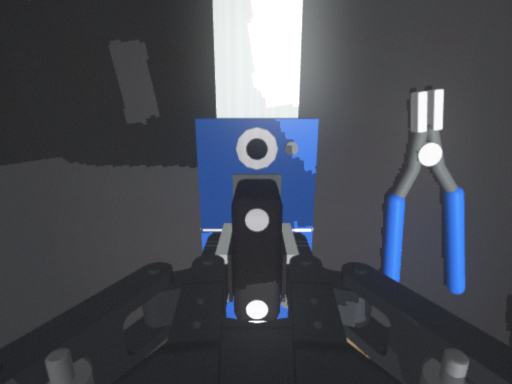

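View pics/s8.png

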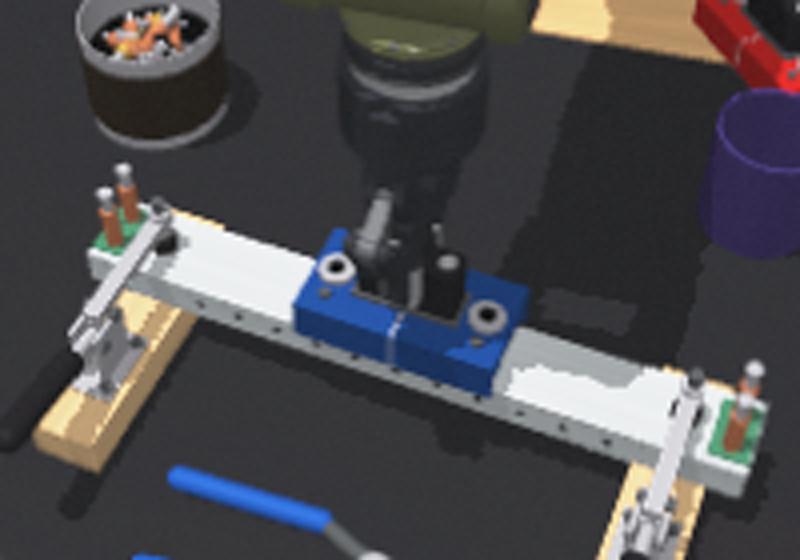

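The jig is square over the tube and centred on it (jig plate columns 197–318, tube 215–302). Going on down until it bears on the pin.

Request:
arm_command(
  series=[
    [[0,0,0,-0.2,0,0,0],[0,0,0,-0.2,0,0,0],[0,0,0,-0.1,0,0,0],[0,0,0,0,0,0,0],[0,0,0,0,0,0,0]],
  ],
)

```text
t: 11.28
ee_pos: [0.638, 0.0292, 0.0903]
tool_rot: [0.534, 0.464, -0.534, 0.464]
ft_force: [-0.1, 0.5, -4.5]
grip_width: 0.0208
```

Request:
arm_command(
  series=[
    [[0,0,0,-0.1,0,0,0],[0,0,0,0,0,0,0],[0,0,0,0,0,0,0],[0,0,0,0,0,0,0],[0,0,0,0,0,0,0]],
  ],
)

```text
t: 11.9
ee_pos: [0.638, 0.0292, 0.0893]
tool_rot: [-0.534, -0.464, 0.534, -0.464]
ft_force: [0.7, 0.1, -4.7]
grip_width: 0.0208
```

Request:
arm_command(
  series=[
    [[0,0,0,-0.1,0,0,0],[0,0,0,0,0,0,0],[0,0,0,0,0,0,0],[0,0,0,0,0,0,0],[0,0,0,0,0,0,0]],
  ],
)

```text
t: 12.52
ee_pos: [0.6381, 0.0292, 0.0885]
tool_rot: [0.534, 0.464, -0.533, 0.464]
ft_force: [-0.6, 0.5, 2.0]
grip_width: 0.0207
```

Request:
arm_command(
  series=[
    [[0,0,0,-0.1,0,0,0],[0,0,0,0,0,0,0],[0,0,0,0,0,0,0],[0,0,0,0,0,0,0],[0,0,0,0,0,0,0]],
  ],
)

```text
t: 13.15
ee_pos: [0.6383, 0.0293, 0.0883]
tool_rot: [0.534, 0.464, -0.533, 0.464]
ft_force: [-3.5, 0.6, 7.3]
grip_width: 0.0209
```

Request:
arm_command(
  series=[
    [[0,-0.03,-0.2,0,0,0,0],[0,-0.03,-0.2,0,0,0,0],[0,-0.03,-0.2,0,0,0,0],[0,-0.03,-0.2,0,0,0,0],[0,-0.03,-0.2,0,0,0,0]],
  ],
)

```text
t: 13.78
ee_pos: [0.6373, 0.0201, 0.0884]
tool_rot: [0.535, 0.464, -0.532, 0.464]
ft_force: [1.2, 6.3, 6.3]
grip_width: 0.0205
```

```bash
python3 -c "
from h import *
o,R=jaw()"
```

```text
t13.78 tcp [0.6373 0.0201 0.0884] xaxis [ 0.003  0.001 -1.   ] jawyaw -7.95 F [1.2 6.3 6.3] w 0.0205 q [-0.03  0.63  1.39  0.    1.12  0.11]
```

Request:
arm_command(
  series=[
    [[0,-0.015,-0.1,0,0,0,0],[0,-0.015,-0.1,0,0,0,0],[0,-0.015,-0.1,0,0,0,0],[0,-0.015,-0.1,0,0,0,0],[0,-0.015,-0.1,0,0,0,0]],
  ],
)

```text
t: 14.4
ee_pos: [0.636, 0.0145, 0.0875]
tool_rot: [0.534, 0.464, -0.533, 0.464]
ft_force: [-0.4, -0.0, -3.7]
grip_width: 0.0203
```

```bash
python3 -c "
from h import *
o,R=jaw()"
```

```text
t14.40 tcp [0.636  0.0145 0.0875] xaxis [ 0.001  0.    -1.   ] jawyaw -7.95 F [-0.4 -0.  -3.7] w 0.0203 q [-0.03  0.63  1.39  0.    1.12  0.1 ]
```

Request:
arm_command(
  series=[
    [[0,-0.01,-0.1,0,0,0,0],[0,0,-0.1,-0.1,0,0,0],[0,0,0,-0.1,0,0,0],[0,0,0,-0.1,0,0,0],[0,0,0,0,0,0,0]],
  ],
)

```text
t: 15.02
ee_pos: [0.6355, 0.0122, 0.0841]
tool_rot: [-0.533, -0.464, 0.534, -0.464]
ft_force: [-0.2, 0.2, -4.7]
grip_width: 0.0209
```

```bash
python3 -c "
from h import *
o,R=jaw()"
```

```text
t15.03 tcp [0.6355 0.0122 0.0841] xaxis [-0.  0. -1.] jawyaw -7.97 F [-0.2  0.2 -4.7] w 0.0209 q [-0.04  0.63  1.39 -0.    1.11  0.1 ]
```

Dropped over the pin with no resistance, so I'm continuing down.

Request:
arm_command(
  series=[
    [[0,0,0,-0.1,0,0,0],[0,0,0,-0.1,0,0,0],[0,0,0,-0.1,0,0,0],[0,0,0,0,0,0,0],[0,0,0,0,0,0,0]],
  ],
)

```text
t: 15.65
ee_pos: [0.6356, 0.0122, 0.0813]
tool_rot: [0.534, 0.464, -0.533, 0.464]
ft_force: [0.7, -0.5, -4.4]
grip_width: 0.0208
```

Request:
arm_command(
  series=[
    [[0,0,0,-0.1,0,0,0],[0,0,0,0,0,0,0],[0,0,0,0,0,0,0],[0,0,0,0,0,0,0],[0,0,0,0,0,0,0]],
  ],
)

```text
t: 16.27
ee_pos: [0.6357, 0.0122, 0.0807]
tool_rot: [0.534, 0.464, -0.533, 0.464]
ft_force: [-5.0, 0.1, 5.7]
grip_width: 0.0206
```

```bash
python3 -c "
from h import *
o,R=jaw(); print(o['wrist_torque'])"
```

```text
t16.27 tcp [0.6357 0.0122 0.0807] xaxis [ 0. -0. -1.] jawyaw -7.97 F [-5.   0.1  5.7] w 0.0206 q [-0.04  0.64  1.4  -0.    1.11  0.1 ]
[-0.00635498  0.71976825  0.00190599]
```

Request:
arm_command(
  series=[
    [[0,0,0,-0.08,0,0,0],[0,0,0,0,0,0,0],[0,0,0,0,0,0,0],[0,0,0,0,0,0,0],[0,0,0,0,0,0,0]],
  ],
)

```text
t: 16.9
ee_pos: [0.6357, 0.0122, 0.0807]
tool_rot: [0.534, 0.464, -0.533, 0.464]
ft_force: [-9.7, -0.6, 12.6]
grip_width: 0.0205
```

Run:
```python
from h import *
o,R=jaw(); c=cap('wrist'); save('w9',c['pixels']); s=cap('scene'); save('s9',cv2.resize(s['pixels'][150:290,160:360],None,fx=4,fy=4,interpolation=cv2.INTER_CUBIC)); save('s9f',s['pixels']); o,_=jaw()
S=cloud(s); b=(s['pixels'][...,2].astype(int)-s['pixels'][...,0]>40)
for nm,M,i in(('wrist',cloud(c),c['pixels']),('scene',S,s['pixels'])):
    b=(i[...,2].astype(int)-i[...,0]>40)&(M[...,2]>.062)&(M[...,2]<.076)&(abs(M[...,0]-.636)<.07)&(abs(M[...,1]-.012)<.09)
    p=M[b]; A=np.c_[p[:,:2]-[.636,.012],np.ones(len(p))]; k=np.linalg.lstsq(A,p[:,2],rcond=None)[0]; print(nm,len(p),'plane',k.round(4), cv2.minAreaRect(p[:,:2].astype(np.float32)))
print(o['joint_vel'].round(4), o['ft_force'])
```

```text
t16.90 tcp [0.6357 0.0122 0.0807] xaxis [ 0.001 -0.    -1.   ] jawyaw -7.96 F [-9.7 -0.6 12.6] w 0.0205 q [-0.04  0.64  1.4  -0.    1.11  0.1 ]
t17.00 tcp [0.6357 0.0122 0.0807] xaxis [ 0.001 -0.    -1.   ] jawyaw -7.97 F [-9.1  0.  12.5] w 0.0206 q [-0.04  0.64  1.4  -0.    1.11  0.1 ]
wrist 9116 plane [-0.0005 -0.0015  0.0682] ((0.6367924809455872, 0.013749711215496063), (0.12298284471035004, 0.06460141390562057), 82.04943084716797)
scene 615 plane [-0.0226  0.0004  0.0695] ((0.6357811689376831, 0.013191364705562592), (0.12289388477802277, 0.06745292991399765), 81.45714569091797)
[ 0.0008  0.0003 -0.0007 -0.0001 -0.0001  0.0014] [-9.1174405   0.04821993 12.54157479]
```

View pics/s9.png

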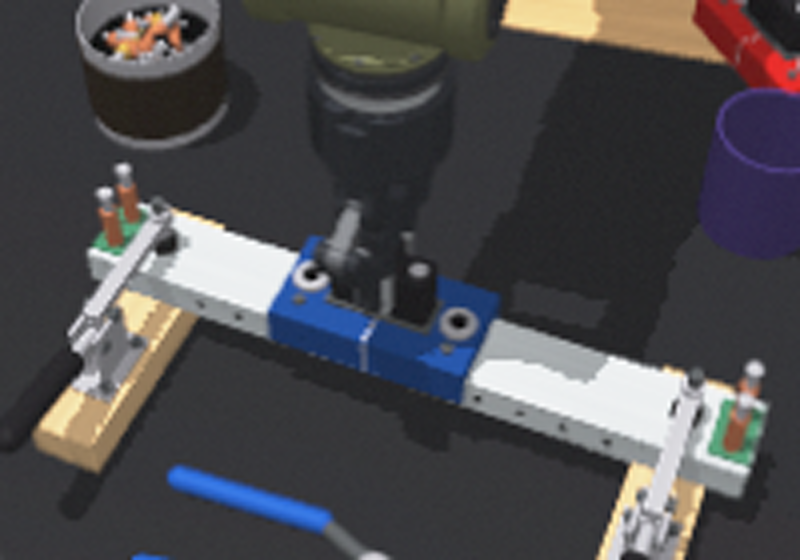

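View pics/w9.png

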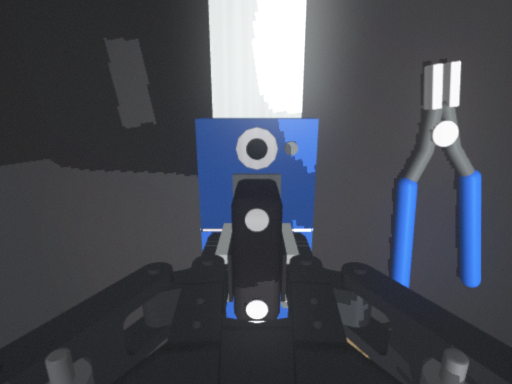

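The jig is seated: plate top 68.2 mm (expected 69), level, within about 1.2 mm of the pin, and the push has risen 17 N above the free hang. Handing in.

```bash
python3 -c "
from h import *
print(ctrl.finish_job()); jaw()"
```

```text
the job is handed in; nothing more can be done
None
the job is handed in; nothing more can be done
```

The pin is pressed home and the blue jig is seated over it, gripped and held down with about 17 N. I handed the job in at about 17 s. It reports no verdict, and I could take no reading during the final second.

- **Pin:** I pressed it with the shut fingers until it met a hard stop, where the push peaked at about 54 N. Afterwards the orange band was gone and its head was about 7 mm above the tube, against 8 mm nominal.
- **Setting down and sliding:** I took the jig by its black grip and lowered it astride the tube about 17 mm to the pin's +y side. It bore on the pin's head with about 12 N. Sliding it toward the pin, the load vanished as it dropped, and it went down about 8 mm onto the tube.
- **Last checks:**
  - The plate's top was at 68.2 mm, against 69 expected. By the wrist camera it was level and square to the tube within about 0.1°.
  - The jig's middle was about 1.2 mm from the measured pin position.
  - The wrist force was 12.5 N up, against 4.5 N down hanging free.
  - The arm was at rest, still gripping.
- **Disagreements:**
  - The scene camera's fit gave a 0.023 rad tilt across the tube, from sparser data and still inside the 0.04 limit.
  - A sideways load of about 9 N in x remained, which showed up whenever the arm pressed down.
- **Bystanders:** None of my moves came near them and the last views showed none shifted, but I did not re-measure each one.

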